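Put the egg cooker's locking slide-out tray back home

TASK

Put the egg cooker away on its slide-out tray: with a fingertip press down the red spring button on the tray's right-hand end and, keeping it held down past the half-way notch, push the tray along its rails to the left (as the robot sees it), all the way to its stop, then let the button spring up so that the tray is locked home. Move the cooker only by its tray, without touching it, and leave the pot, egg rack, egg cups and spoon rest where they stand.

Things in the scene. Friction and masses are not known exactly. Their poses are not given: they have to be found in the camera images.
- tray (a joint): travel (m) of the cream-white tray, 170 mm (runner x) by 300 mm (runner y), floor 19 mm above the shelf, along its rails towards runner +y (left as the robot sees it). 0: locked pulled out (start, 2 mm play either way), 0.070: half-way notch, 0.140: home notch; end stop at 0.1415. It drags with 2 to 3 N, stays where left, and cannot be lifted off.
- button (a joint): how far the red button is pressed (m): 0 up, 0.0085 fully down; spring 3 N at first, 6 N fully down. It rides on the tray. Its red lock tooth, 10 mm wide, stands up in one of three 14 mm notches in the front rail's lip, locking the tray. From 0.005 down the tooth clears the lip; unless held down it springs up into any notch it meets.
- button_top (a point): centre of the red button's top face, 48 mm above the shelf when up; pad 36 mm (runner x) by 30 mm (runner y), in a black housing 37 mm high. 20 mm from it on its left (runner +y) begins the tray's upright end wall, 170 mm wide, top 62 mm above the shelf, which a fingertip on the button can push. The cooker's side is about 95 mm off, that same way.
- runner: aluminium slide fixed on the grey shelf, 216 mm (x) by 460 mm (y), rails 34 mm high; origin at the centre of its underside. Its y axis is the sliding direction: home is towards +y. Its -x side faces the robot and carries the notched rail, whose lip is 5 mm thick.
- tray_mid (a point): point on the tray's floor in the middle of where the egg cooker stands, 170 mm in runner +y and 55 mm in runner +x from the button's centre; moves with the tray.
- cooker: steel-grey round egg cooker with a toggle switch on its front and a clear domed lid with a black knob, 150 mm across, 170 mm high, 0.55 to 0.95 kg; stands loose on the tray. Origin at the centre of its underside, z up.
- pot: blue ceramic pot with its lid, 136 mm across, 124 mm high, off the left-hand end of the slide; origin at the centre of its underside
- egg_rack: aluminium egg rack with five eggs, 106 x 156 mm, about 76 mm high, off the right-hand end of the slide; origin at the centre of its underside
- egg_cups: stack of three melamine egg cups, 49 mm across, 86 mm high, on the robot's side of the slide; origin at the centre of its underside
- spoon_rest: bamboo spoon rest, 75 x 120 mm, 14 mm high, on the robot's side of the slide; origin at the centre of its underside
Mind the look-alikes: they are no part of the job. What is shaped like the cooker but pink or purple is not meant.

How it is judged:
By the outcome, as a careful person would: the job done as asked, in the order asked, and still so for the second after the job is handed in, with the robot touching nothing.
It also fails if it takes over 40 s, if anything falls off the work surface, if the arm or the gripper's body presses on something with over 40 N, if the wrist force passes 120 N, or if a joint passes its speed limit or range.

ROBOT

A 6-joint arm with a two-finger parallel gripper is mounted at the origin on the work surface. World frame = base frame: x ahead of the robot, y to its left, z up, the work surface at z = 0. Lengths are in m, angles in rad, forces in N, time in s.
With the tool pointing down it reaches from about 0.25 to 0.725 m from the base axis. Payload 4 kg.
Tool frame: the origin (TCP) lies midway between the tips of the shut fingers; the grasp point (between the pads) lies 19 mm behind it; z points along the fingers, y is the line along which they close (so a half turn about z gives the same grasp; the last joint's range is limited). The gripper opens to 85 mm and grips with 20 to 120 N. Pads are 22 mm wide; open, the fingers measure 114 mm over their backs; the gripper's body (76 mm by 85 mm) begins 54 mm behind the grasp point. The pads swing forward as they close: fully open they stand 13 mm farther back than shut.
Start: joints at [1.245, 0.241, 0.005, 1.335, 0, 1.571], TCP at [0.16, 0.474, 0.231] pointing down, gripper open.
Joint ranges: [-2.72, 2.72], [-1.05, 1.87], [-1.09, 1.28], [-1.99, 2.15], [-1.42, 1.44], [-3.14, 3.14]. Speed limits (rad/s): [2.79, 2.79, 3.14, 3.14, 3.14, 3.14].

INTERFACE

Orientations are given as a rotation vector (axis times angle).
In Python, from rig import robot gives the robot as it stands.
- The arm moves only by the tool servo_tool, never from a script. Its argument "rows" is a list that holds one entry, the list of rows, each a list of 4 numbers: the shift along the tool's x, y, z as a fraction of full scale, then the turn about the tool's z as a fraction of full scale. In form: [[[x, y, z, roll], ...]]. A call has 1 to 8 rows; each row is the pose to reach, as a shift and turn from the pose commanded when the call began, along the tool's axes at that moment; what a row does not reach only later rows make up. Full scale, the value 1, is 0.15 m for a shift and 90 degrees for a turn. A row lasts 1/8 s, in which the tool goes at most 62.5 mm and 10.7 degrees, less where a joint would pass 70% of its speed; a pose out of reach is approached as far as the arm can. A call with a number of a shift or a turn outside -1 to 1 is refused whole. A call with a gripper value outside its range is refused whole. "fingers" is the closure, from 0 (fully open) to 1 (shut), set as the call begins (left out, the last holds). The fingers move at their own pace and stop on an object; the grip force is fixed at half the most. Time passes only in rows, so rows that repeat a pose let the fingers close. It gives the time, the measured TCP pose, the force, the opening and the grip force at its end, in the units of the state.
- robot.state(): the state, without advancing time (a new reading comes with each control period).
- robot.snapshot(name): name is "side" or "top" or "wrist"; returns a dict with "img" (480x640x3 uint8, red, green, blue), "range_z" (480x640 float32, m along the optical axis (not along the pixel's ray), 0 where there is no reading), "camera_matrix" (3x3 intrinsics, pixels), "cam_to_world" (4x4, takes a point from camera to world coordinates); the wrist camera has in their place "mount" (4x4, takes a point from camera to tool coordinates, whose origin is the TCP and whose axes are the flange's). Camera axes: x right, y down, z forward; pixel columns grow to the right and rows downward; lengths in m; the calibration is good to about 2 mm. A picture is of the moment at which its call begins: read the wrist's pose just before it.
- robot.close_job(): hands the job in; it is judged then, once.
The state is a dict: "time_s": time; "q": joint angles; "qvel": joint speeds; "tau": joint torques, N m; "tcp_pos": TCP position; "ee_rot": TCP orientation; "force": force on the tool from outside, world axes, zero at the start; "moment": the same for the moment, N m; "opening": finger opening in m; "gripper_force": force on a finger pad.
Only numpy, scipy, OpenCV 4.12 (cv2) and the standard library are available. Lean on these libraries where they do the work, as an engineer would, in place of code of your own. Each camera call takes 0.05 s, during which the arm holds its last target. There are 200 camera calls.

## Working session

There is one attempt and no reset: what is moved stays moved. The work goes in short steps, Python scripts to look and compute and a tool call to move; the robot and the scene stay as the last step left them, time stands still between calls to the robot, and variables do not carry over. Pictures are saved under pics/ and viewed, at most 10 in all, crops included, and the job is handed in when it is done.

Besides the shell and the picture viewer there is one more tool, called as name(argument=value, ...) on one line, values as JSON. servo_tool: Moves the arm, as the interface text tells. Shift numbers are shares of 0.15 m and turn numbers shares of 90 degrees, none past 1 either way. Its arguments: {"type":"object","properties":{"rows":{"type":"array"},"fingers":{"type":"number"}},"required":["rows"]}

```bash
mkdir -p pics; cat > h.py <<'E'
import numpy as np, cv2
from rig import robot
def snap(n,tag):
    s=robot.snapshot(n); np.savez(tag+'.npz',**{k:v for k,v in s.items()}); cv2.imwrite(f'pics/{tag}.png',s['img'][:,:,::-1]); return s
def pt(s,u,v,T=None):
    z=s['range_z'][v,u]; K=s['camera_matrix']; T=s['cam_to_world'] if T is None else T
    return (T@np.array([(u-K[0,2])*z/K[0,0],(v-K[1,2])*z/K[1,1],z,1]))[:3]
E
python3 -c "
from h import *
snap('top','top1');snap('side','side1');s=robot.state();print(s['time_s'],s['tcp_pos'],s['ee_rot'],s['force'],s['opening'])"
```

```text
0.1 [0.15985191 0.47316124 0.23050241] [-5.09477407e-01 -3.09969012e+00  2.91735696e-03] [ 0.49388142 -0.55199566  0.25141239] 0.08550459151627902
```

View pics/top1.png

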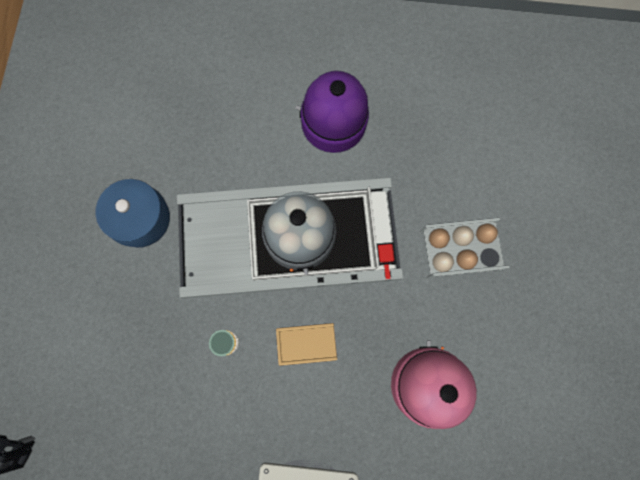

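View pics/side1.png

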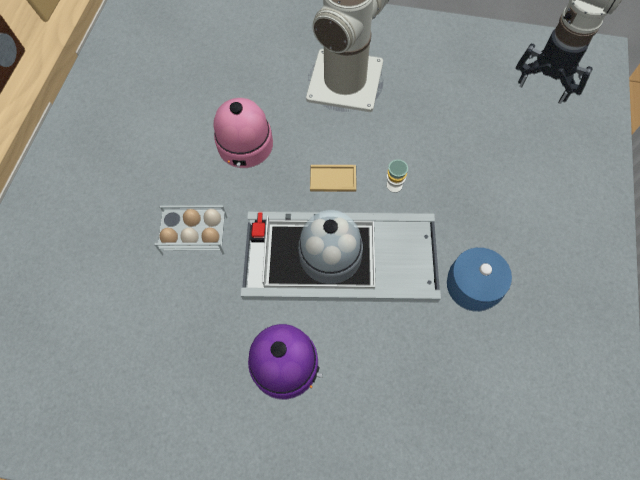

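Candidates: the steel-grey cooker on the slide at top (298,230), with pink (435,390) and purple (337,110) as look-alikes. I choose the grey one. The only red button is at top (387,253), on the tray's right-hand end. Next I check it in a close crop.

```bash
python3 -c "
from h import *
s=dict(np.load('top1.npz'))
c=s['img'][170:310,170:410,::-1]; cv2.imwrite('pics/c1.png',cv2.resize(c,None,fx=3.3,fy=3.3,interpolation=cv2.INTER_CUBIC))
im=s['img'].astype(int); m=(im[...,0]>150)&(im[...,1]<60)&(im[...,2]<60); m[:,:370]=0;m[:,410:]=0;m[:235]=0;m[290:]=0
v,u=np.nonzero(m); P=np.array([pt(s,a,b) for a,b in zip(u,v)]); t=P[:,2]>.043
print(len(P),P[t].min(0),P[t].max(0),np.median(P[t],0),t.sum())
for n,a in dict(railfrontL=(190,291),railfrontR=(395,275),railbackL=(190,197),railbackR=(385,184),wall=(371,220),end=(383,215),knob=(298,217),rackL=(428,250),rackTop=(440,238)).items(): print(n,pt(s,*a).round(4))
"
```

```text
259 [ 0.34003303 -0.12801436  0.04307591] [0.54619522 0.02513931 1.02736976] [ 0.52889159 -0.11314974  0.04727446] 210
railfrontL [0.411  0.2777 0.034 ]
railfrontR [ 0.4868 -0.1381  0.0343]
railbackL [0.6096 0.3092 0.0326]
railbackR [ 0.6812 -0.1039  0.0343]
wall [ 0.5916 -0.0771  0.0607]
end [ 0.6154 -0.1061  0.0218]
knob [0.5505 0.0669 0.1882]
rackL [ 0.5454 -0.2023  0.0389]
rackTop [ 0.5659 -0.2179  0.0709]
```

View pics/c1.png

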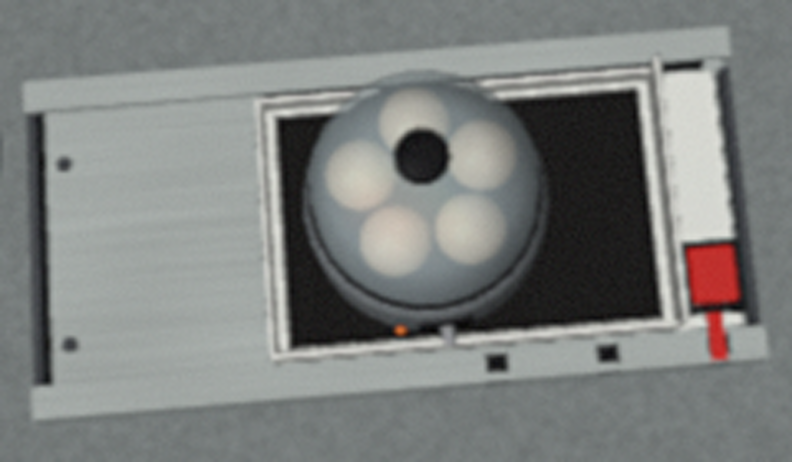

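The crop shows the red button pad at crop (712,275), in its black housing. The upright end wall is just left of it at crop x≈672, and the tooth is at (718,335). The two further notches are at (608,354) and (497,362). Next I fit the runner axis and work out the shift.

```bash
cat >> h.py <<'E'
from scipy.spatial.transform import Rotation as R
def togo(target,yaw=None):
    s=robot.state(); r=R.from_rotvec(s['ee_rot']); d=r.inv().apply(np.array(target)-s['tcp_pos'])
    x=r.as_matrix()[:,0]; ty=np.degrees(np.arctan2(x[1],x[0]))
    print('t',s['time_s'],'tcp',np.round(s['tcp_pos'],4),'units',np.round(d/.15,3),'xyaw',round(ty,2),'roll',None if yaw is None else round((ty-yaw)/90,3),'tilt',np.round(r.as_matrix()[:,2],3),'F',np.round(s['force'],1),'q',np.round(s['q'],2))
E
python3 -c "
from h import *
s=dict(np.load('top1.npz')); K=s['camera_matrix'];z=s['range_z']
v,u=np.mgrid[:480,:640]; P=np.stack([(u-K[0,2])*z/K[0,0],(v-K[1,2])*z/K[1,1],z,z*0+1],-1)@s['cam_to_world'].T
m=(abs(P[...,2]-.034)<.005)&(u>172)&(u<408)&(v>175)&(v<300)
q=P[m][:,:2]
r=cv2.minAreaRect((q*1000).astype(np.float32)); print(r)
im=s['img'].astype(int); b=(im[...,0]>150)&(im[...,1]<60)&(im[...,2]<60)&(u>375)&(u<400)&(v>240)&(v<266)&(P[...,2]<.06)&(P[...,2]>.04)
print(P[b].mean(0),cv2.minAreaRect((P[b][:,:2]*1000).astype(np.float32)))
w=(P[...,2]>.055)&(P[...,2]<.068)&(u>362)&(u<380)&(v>185)&(v<275)
f=cv2.fitLine((P[w][:,:2]*1000).astype(np.float32),cv2.DIST_HUBER,0,.01,.01).ravel();print(f,w.sum())
togo([.529,-.113,.2],100)"
```

```text
((547.5218505859375, 92.69769287109375), (220.6497039794922, 460.6770935058594), 10.59034538269043)
[ 0.52910464 -0.11338294  0.04714195  1.        ] ((529.401123046875, -113.6205062866211), (33.59657287597656, 28.221256256103516), 11.034070014953613)
[ 9.8286563e-01  1.8432350e-01  5.7683295e+02 -8.1736557e+01] 182
t 0.1 tcp [0.1599 0.4732 0.2305] units [-3.582 -2.914  0.209] xyaw 161.33 roll 0.681 tilt [-0.001 -0.002 -1.   ] F [ 0.5 -0.6  0.3] q [1.24 0.24 0.   1.34 0.   1.57]
```

servo_tool(rows=[[[-0.2, -0.16, 0, 0.1], [-0.4, -0.32, 0, 0.2], [-0.6, -0.5, 0, 0.3], [-0.8, -0.65, 0, 0.4], [-1, -0.8, 0, 0.5], [-1, -0.8, 0, 0.6], [-1, -0.8, 0, 0.675]]], fingers=1)

```text
time_s: 0.98
tcp_pos: [0.2639, 0.3112, 0.231]
ee_rot: [-2.014, -2.411, 0.001]
force: [-0.2, -0.7, 0.3]
opening: -0.0002
gripper_force: 0.0
```

```bash
python3 -c "
from h import *
togo([.529,-.113,.2],100.6)"
```

```text
t 0.975 tcp [0.2639 0.3112 0.231 ] units [-3.097  1.236  0.207] xyaw 100.26 roll -0.004 tilt [-0.    -0.001 -1.   ] F [-0.2 -0.7  0.3] q [ 0.87  0.06 -0.21  1.3   0.    2.26]
```

servo_tool(rows=[[[-0.35, 0.14, 0, 0], [-0.7, 0.28, 0, 0], [-1, 0.4, 0, 0]]])

```text
time_s: 1.35
tcp_pos: [0.3506, 0.174, 0.231]
ee_rot: [-2.007, -2.417, 0.001]
force: [0.7, 0.4, -0.4]
opening: -0.0004
gripper_force: 0.0
```

servo_tool(rows=[[[-0.35, 0.14, 0, 0], [-0.7, 0.28, 0, 0], [-1, 0.4, 0, 0]]])

```text
time_s: 1.72
tcp_pos: [0.4373, 0.0372, 0.231]
ee_rot: [-2.008, -2.416, 0.0]
force: [0.1, 0.8, 1.0]
opening: -0.0006
gripper_force: 0.0
```

servo_tool(rows=[[[-0.35, 0.14, 0, 0], [-0.7, 0.28, 0.05, 0], [-1, 0.4, 0.1, 0], [-1, 0.4, 0.1, 0], [-1, 0.4, 0.1, 0]]])

```text
time_s: 2.35
tcp_pos: [0.5226, -0.097, 0.2157]
ee_rot: [-2.006, -2.415, 0.001]
force: [-0.2, -0.4, 0.4]
opening: -0.0001
gripper_force: 0.0
```

```bash
python3 -c "
from h import *
togo([.529,-.113,.06],100.6)
st=robot.state();T=np.eye(4);T[:3,:3]=R.from_rotvec(st['ee_rot']).as_matrix();T[:3,3]=st['tcp_pos']
s=snap('wrist','w1');T=T@s['mount']; np.save('Tw.npy',T)
K=s['camera_matrix'];z=s['range_z'];v,u=np.mgrid[:480,:640]; P=np.stack([(u-K[0,2])*z/K[0,0],(v-K[1,2])*z/K[1,1],z,z*0+1],-1)@T.T
im=s['img'].astype(int); b=(im[...,0]>120)&(im[...,1]<60)&(im[...,2]<60)&(abs(P[...,2]-.048)<.006)
print(b.sum(),P[b].mean(0),cv2.minAreaRect((P[b][:,:2]*1000).astype(np.float32)))
"
```

```text
t 2.35 tcp [ 0.5226 -0.097   0.2157] units [-0.114  0.024  1.038] xyaw 100.56 roll -0.0 tilt [-0.002  0.001 -1.   ] F [-0.2 -0.4  0.4] q [-0.18  0.31  0.06  1.32  0.    1.2 ]
1243 [ 0.52993733 -0.11396019  0.04799348  1.        ] ((530.334228515625, -114.44869232177734), (34.694236755371094, 28.935989379882812), 10.283865928649902)
```

View pics/w1.png

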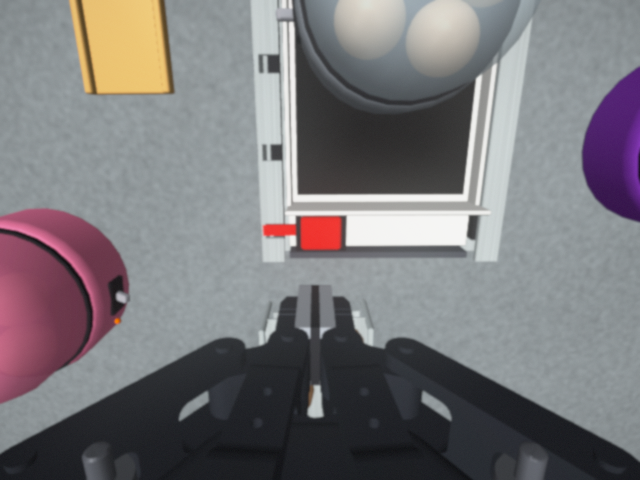

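The wrist view shows the red button at (321,232) with the end wall at row 210. The fingers are shut at (315,290). The camera sits on the cooker side, so I check its clearance.

```bash
python3 -c "
from h import *
s=np.load('w1.npz');print(s['mount'].round(3))
togo([.5296,-.1137,.06],100.4)
st=robot.state();z=s['range_z'];print(z[232,321],z[300,315],z[340,340], z[400,250])
s=dict(s);T=np.load('Tw.npy')
for u,v in [(315,292),(305,292),(327,292),(390,110),(390,98),(320,210),(450,210),(320,206)]: print(u,v,pt(s,u,v,T).round(4))"
```

```text
[[-0.002 -0.958 -0.286  0.072]
 [ 1.    -0.001 -0.001  0.   ]
 [ 0.001 -0.286  0.958 -0.143]
 [ 0.     0.     0.     1.   ]]
t 2.4 tcp [ 0.5226 -0.0965  0.2161] units [-0.122  0.026  1.041] xyaw 100.62 roll 0.002 tilt [-0.001  0.001 -1.   ] F [-0.   0.1  0.2] q [-0.18  0.31  0.06  1.32  0.    1.2 ]
0.32154799 0.13746311 0.10968663 0.07839849
315 292 [ 0.5207 -0.0872  0.2272]
305 292 [ 0.5169 -0.0885  0.2258]
327 292 [ 0.5252 -0.0859  0.2281]
390 110 [ 0.5599 -0.0055  0.0793]
390 98 [5.545e-01 2.000e-04 9.980e-02]
320 210 [ 0.5253 -0.0912  0.0578]
450 210 [ 0.6312 -0.0713  0.0592]
320 206 [ 0.5255 -0.0911  0.0421]
```

The camera would come down beside the cooker, so I make a half turn and put it on the egg-rack side, well above the rack.

servo_tool(rows=[[[0, 0, 0, -0.11], [0, 0, 0, -0.22], [0, 0, 0, -0.33], [0, 0, 0, -0.44], [0, 0, 0, -0.55], [0, 0, 0, -0.66], [0, 0, 0, -0.77], [0, 0, 0, -0.88]]])

```text
time_s: 3.4
tcp_pos: [0.5228, -0.0956, 0.217]
ee_rot: [-0.007, 3.141, 0.0]
force: [-0.0, -1.0, -0.4]
opening: 0.0001
gripper_force: 0.0
```

servo_tool(rows=[[[0, 0, 0, -0.11], [0, 0, 0, -0.22], [0, 0, 0, -0.33], [0, 0, 0, -0.44], [0, 0, 0, -0.55], [0, 0, 0, -0.66], [0, 0, 0, -0.77], [0, 0, 0, -0.88]]])

```text
time_s: 4.4
tcp_pos: [0.5228, -0.0956, 0.2171]
ee_rot: [-2.007, 2.416, -0.001]
force: [0.2, 0.5, -0.2]
opening: 0.0
gripper_force: 0.0
```

servo_tool(rows=[[[0, 0, 0, -0.11], [0, 0, 0, -0.22], [0, 0, 0, -0.24], [0, 0, 0, -0.24]]])

```text
time_s: 4.9
tcp_pos: [0.5231, -0.0965, 0.2167]
ee_rot: [-2.416, 2.008, -0.001]
force: [0.7, -0.1, -0.2]
opening: 0.0001
gripper_force: 0.0
```

```bash
python3 -c "
from h import *
togo([.5296,-.1137,.06],-79.5)"
```

```text
t 4.9 tcp [ 0.5231 -0.0965  0.2167] units [ 0.121 -0.021  1.045] xyaw -79.46 roll 0.0 tilt [ 0. -0. -1.] F [ 0.7 -0.1 -0.2] q [-0.18  0.31  0.06  1.32  0.   -1.94]
```

servo_tool(rows=[[[0.12, -0.02, 0.2, 0], [0.12, -0.02, 0.4, 0], [0.12, -0.02, 0.6, 0], [0.12, -0.02, 0.8, 0], [0.12, -0.02, 0.95, 0], [0.12, -0.02, 1, 0], [0.12, -0.02, 1, 0]]])

```text
time_s: 5.78
tcp_pos: [0.5294, -0.1143, 0.0663]
ee_rot: [2.416, -2.008, -0.001]
force: [0.2, 0.3, 0.6]
opening: 0.0001
gripper_force: 0.0
```

```bash
python3 -c "
from h import *
togo([.5296,-.1137,.041],-79.5)
s=snap('top','top2'); cv2.imwrite('pics/c2.png',cv2.resize(s['img'][170:310,250:450,::-1],None,fx=4,fy=4,interpolation=cv2.INTER_CUBIC))"
```

```text
t 5.775 tcp [ 0.5294 -0.1143  0.0663] units [-0.003 -0.002  0.169] xyaw -79.44 roll 0.001 tilt [-0.001  0.    -1.   ] F [0.2 0.3 0.6] q [-0.21  0.45 -0.15  0.97 -0.   -1.97]
```

View pics/c2.png

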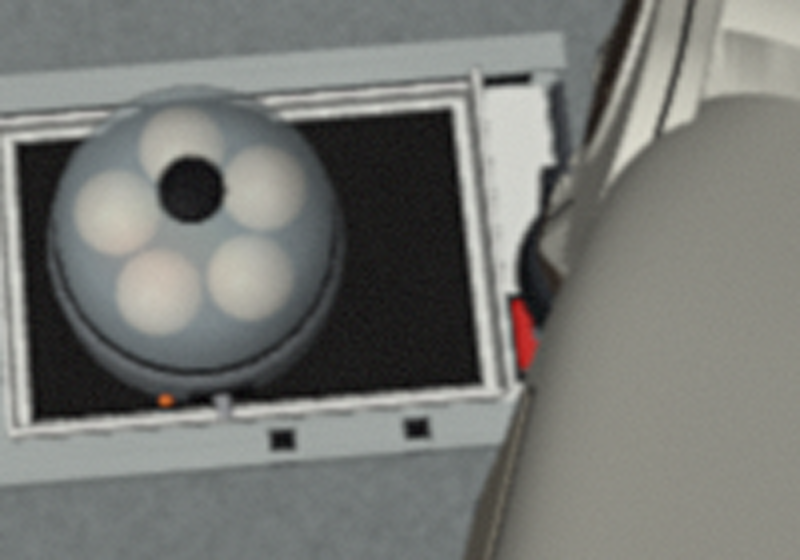

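The arm hides most of the button in this view; its edge shows at (522,335). The measured TCP pose is on the button's centre. Press.

servo_tool(rows=[[[0, 0, 0.05, 0], [0, 0, 0.1, 0], [0, 0, 0.13, 0], [0, 0, 0.15, 0], [0, 0, 0.165, 0], [0, 0, 0.17, 0], [0, 0, 0.17, 0]]])

```text
time_s: 6.7
tcp_pos: [0.5295, -0.1144, 0.041]
ee_rot: [2.417, -2.007, -0.0]
force: [-2.2, 0.1, 5.3]
opening: 0.0003
gripper_force: 2.5
```

servo_tool(rows=[[[0, 0, 0.005, 0], [-0.02, 0, 0.007, 0], [-0.05, 0, 0.008, 0], [-0.09, 0, 0.008, 0], [-0.13, 0, 0.008, 0], [-0.18, 0, 0.008, 0], [-0.23, 0, 0.008, 0]]])

```text
time_s: 7.58
tcp_pos: [0.5234, -0.0816, 0.04]
ee_rot: [2.415, -2.007, 0.003]
force: [-2.6, -3.1, 5.0]
opening: 0.0001
gripper_force: 2.7
```

```bash
python3 -c "
from h import *
B=np.array([.5296,-.1137,.041]); d=np.array([-.181,.983,0])
togo(B+d*.149,-79.5); print((robot.state()['tcp_pos']-B)@d)
s=snap('side','side2')
cv2.imwrite('pics/c3.png',cv2.resize(s['img'][180:310,200:400,::-1],None,fx=4,fy=4,interpolation=cv2.INTER_CUBIC))"
```

```text
t 7.575 tcp [ 0.5234 -0.0816  0.04  ] units [-0.775 -0.003 -0.009] xyaw -79.47 roll 0.0 tilt [ 0.001 -0.003 -1.   ] F [-2.6 -3.1  5. ] q [-0.15  0.46 -0.22  0.9  -0.   -1.91]
0.03270514101220737
```

View pics/c3.png

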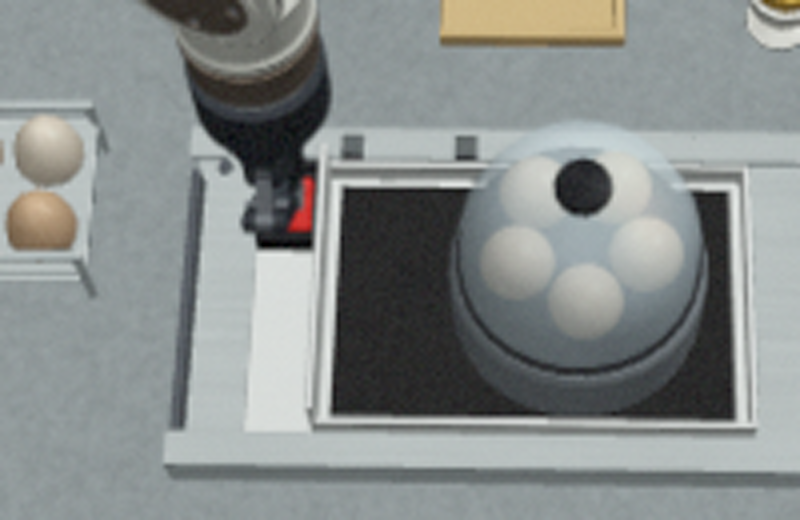

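Side crop: the tray is moving with the fingertip at (270,200), which holds the button down. The cooker stands steady at (580,270). Continue.

servo_tool(rows=[[[-0.07, 0, 0, 0], [-0.14, 0, 0, 0], [-0.21, 0, 0, 0], [-0.28, 0, 0, 0], [-0.35, 0, 0, 0], [-0.42, 0, 0, 0], [-0.49, 0, 0, 0], [-0.55, 0, 0, 0]]])

```text
time_s: 8.62
tcp_pos: [0.509, -0.0, 0.0402]
ee_rot: [2.416, -2.008, 0.005]
force: [-0.2, -1.8, 5.6]
opening: 0.0002
gripper_force: 2.6
```

```bash
python3 -c "
from h import *
B=np.array([.5296,-.1137,.041]); d=np.array([-.181,.983,0])
togo(B+d*.1415,-79.5); print((robot.state()['tcp_pos']-B)@d)
s=snap('side','side3')
cv2.imwrite('pics/c4.png',cv2.resize(s['img'][180:310,230:430,::-1],None,fx=4,fy=4,interpolation=cv2.INTER_CUBIC))"
```

```text
t 8.625 tcp [ 0.509  -0.      0.0402] units [-0.173  0.002 -0.006] xyaw -79.45 roll 0.001 tilt [ 0.002 -0.002 -1.   ] F [-0.2 -1.8  5.6] q [ 0.    0.42 -0.27  0.87 -0.   -1.75]
0.11549241201849222
```

View pics/c4.png

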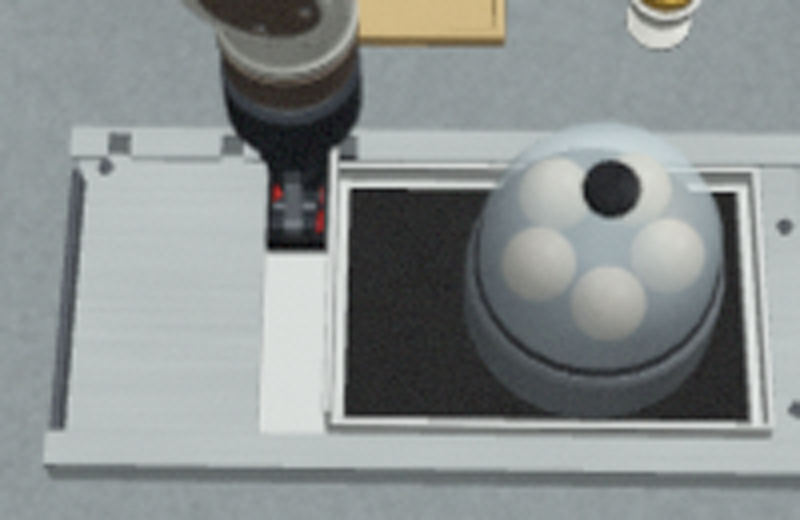

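The tray is past the half-way notch with the button still held under the fingertip at (297,205). Push on gently to the stop.

servo_tool(rows=[[[-0.05, 0, 0, 0], [-0.1, 0, 0, 0], [-0.14, 0, 0, 0], [-0.165, 0, 0, 0], [-0.18, 0, 0, 0], [-0.185, 0, 0, 0]]])

```text
time_s: 9.43
tcp_pos: [0.504, 0.0273, 0.0402]
ee_rot: [-2.416, 2.007, -0.004]
force: [-0.5, -1.7, 5.3]
opening: -0.0001
gripper_force: 2.6
```

```bash
python3 -c "
from h import *
B=np.array([.5296,-.1137,.041]); d=np.array([-.181,.983,0])
togo(B+d*.1495,-79.5); print((robot.state()['tcp_pos']-B)@d)"
```

```text
t 9.425 tcp [0.504  0.0273 0.0402] units [-0.041  0.002 -0.005] xyaw -79.43 roll 0.001 tilt [ 0.002 -0.002 -1.   ] F [-0.5 -1.7  5.3] q [ 0.06  0.42 -0.28  0.87 -0.   -1.7 ]
0.1432348988367412
```

servo_tool(rows=[[[-0.01, 0, 0, 0], [-0.02, 0, 0, 0], [-0.027, 0, 0, 0], [-0.033, 0, 0, 0], [-0.033, 0, 0, 0]]])

```text
time_s: 10.05
tcp_pos: [0.5035, 0.0316, 0.0403]
ee_rot: [2.416, -2.008, 0.006]
force: [-0.6, -3.2, 5.6]
opening: -0.0003
gripper_force: 2.6
```

servo_tool(rows=[[[-0.007, 0, 0, 0], [-0.014, 0, 0, 0], [-0.02, 0, 0, 0], [-0.02, 0, 0, 0]]])

```text
time_s: 10.55
tcp_pos: [0.5033, 0.0338, 0.0404]
ee_rot: [2.415, -2.008, 0.009]
force: [1.3, -7.4, 5.0]
opening: 0.0002
gripper_force: 3.6
```

```bash
python3 -c "
from h import *
B=np.array([.5296,-.1137,.041]); d=np.array([-.181,.983,0])
togo(B+d*.1495,-79.5); print((robot.state()['tcp_pos']-B)@d)
s=snap('top','top3')
cv2.imwrite('pics/c5.png',cv2.resize(s['img'][170:310,200:400,::-1],None,fx=4,fy=4,interpolation=cv2.INTER_CUBIC))
for n in ('top1','top3'):
  s=dict(np.load(n+'.npz'));K=s['camera_matrix'];z=s['range_z'];v,u=np.mgrid[:480,:640]; P=(np.stack([(u-K[0,2])*z/K[0,0],(v-K[1,2])*z/K[1,1],z,z*0+1],-1)@s['cam_to_world'].T)[...,:3]
  Q=P-B; along=Q@d; ac=Q@np.array([.983,.181,0]); w=(P[...,2]>.057)&(P[...,2]<.066)&(ac>.07)&(ac<.13)&(along<.2)&(along>-.02); print(n,w.sum(),np.percentile(along[w],[5,50,95]))
"
```

```text
t 10.55 tcp [0.5033 0.0338 0.0404] units [ 0.003  0.006 -0.004] xyaw -79.49 roll 0.0 tilt [ 0.004 -0.004 -1.   ] F [ 1.3 -7.4  5. ] q [ 0.07  0.42 -0.29  0.87 -0.   -1.68]
0.14976600701721848
top1 56 [0.02127941 0.02313356 0.02466966]Traceback (most recent call last):
  File "<string>", line 9, in <module>
    Q=P-B; along=Q@d; ac=Q@np.array([.983,.181,0]); w=(P[...,2]>.057)&(P[...,2]<.066)&(ac>.07)&(ac<.13)&(along<.2)&(along>-.02); print(n,w.sum(),np.percentile(along[w],[5,50,95]))
                                                                                                                                                 ~~~~~~~~~~~~~^^^^^^^^^^^^^^^^^^^^
    return _quantile_unchecked(
        a, q, axis, out, overwrite_input, method, keepdims, weights)
    return _ureduce(a,
                    func=_quantile_ureduce_func,
    ...<5 lines>...
                    overwrite_input=overwrite_input,
                    method=method)
    r = func(a, **kwargs)
    result = _quantile(arr,
                       quantiles=q,
    ...<2 lines>...
                       out=out,
                       weights=wgt)
    slices_having_nans = np.isnan(arr[-1, ...])
                                  ~~~^^^^^^^^^
IndexError: index -1 is out of bounds for axis 0 with size 0
```

View pics/c5.png

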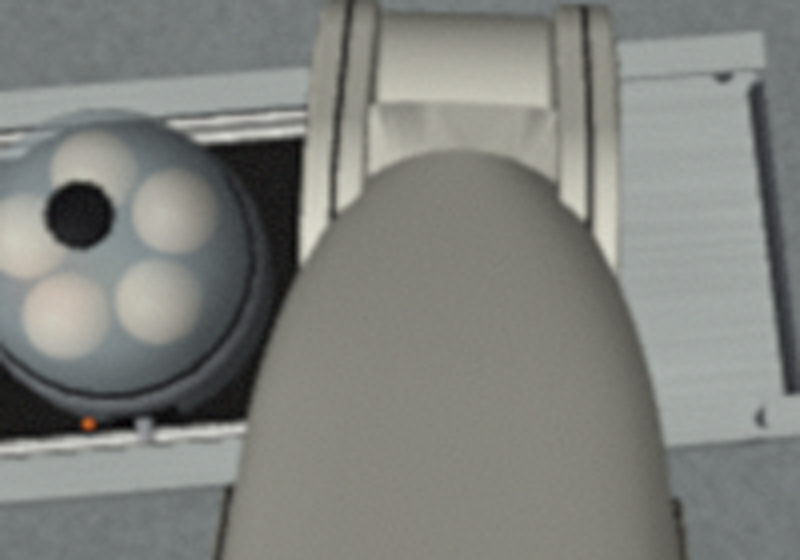

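The top view hides the tray's end behind the arm; the cooker stands upright at (120,270). I compare the end wall's position in the side camera instead.

```bash
cat > tr.py <<'E'
from h import *
B=np.array([.5296,-.1137,.041]); d=np.array([-.181,.983,0])
snap('side','sideN')
for n in ('side1','side3','sideN'):
  s=dict(np.load(n+'.npz'));K=s['camera_matrix'];z=s['range_z'];v,u=np.mgrid[:480,:640]; P=(np.stack([(u-K[0,2])*z/K[0,0],(v-K[1,2])*z/K[1,1],z,z*0+1],-1)@s['cam_to_world'].T)[...,:3]
  Q=P-B; along=Q@d; ac=Q@np.array([.983,.181,0]); w=(P[...,2]>.054)&(P[...,2]<.067)&(ac>.05)&(ac<.125)&(along<.25)&(along>-.02)
  # near white end plate's right edge too
  e=(P[...,2]>.017)&(P[...,2]<.027)&(ac>.05)&(ac<.11)&(s['img'].min(-1)>200)&(along<.16)
  print(n,w.sum(),np.percentile(along[w],[5,20,50]) if w.any() else '',e.sum(),np.percentile(along[e],[5,50]) if e.any() else '')
E
python3 tr.py
```

```text
side1 127 [0.02224126 0.02356964 0.02584428] 301 [-0.01560643  0.00134648]
side3 90 [0.13363868 0.13466363 0.13690574] 349 [0.09568761 0.11440412]
sideN 64 [0.16221716 0.16277646 0.16436083] 316 [0.12448845 0.14117671]
```

servo_tool(rows=[[[-0.006, 0, 0, 0], [-0.013, 0, 0, 0], [-0.013, 0, 0, 0]]])

```text
time_s: 11.02
tcp_pos: [0.5033, 0.0338, 0.0404]
ee_rot: [2.411, -2.008, 0.013]
force: [1.7, -10.8, 4.8]
opening: 0.0001
gripper_force: 6.7
```

```bash
python3 tr.py
```

```text
side1 127 [0.02224126 0.02356964 0.02584428] 301 [-0.01560643  0.00134648]
side3 90 [0.13363868 0.13466363 0.13690574] 349 [0.09568761 0.11440412]
sideN 64 [0.16212985 0.16273252 0.16440496] 314 [0.12449602 0.14123881]
```

It is firmly at the stop: no motion with the push up to 11 N. Ease the load and lift straight up.

servo_tool(rows=[[[0.01, 0, 0, 0], [0.01, 0, -0.03, 0], [0.01, 0, -0.07, 0], [0.01, 0, -0.2, 0], [0.01, 0, -0.4, 0], [0.01, 0, -0.7, 0], [0.01, 0, -1, 0]]])

```text
time_s: 11.95
tcp_pos: [0.5013, 0.0361, 0.1903]
ee_rot: [2.416, -2.007, -0.001]
force: [1.6, -0.4, 0.5]
opening: -0.0002
gripper_force: 0.0
```

servo_tool(rows=[[[0.3, 0, -0.1, 0], [0.6, 0, -0.2, 0], [0.9, 0, -0.2, 0], [1, 0, -0.2, 0], [1, 0, -0.2, 0]]])

```text
time_s: 12.58
tcp_pos: [0.5289, -0.1118, 0.2189]
ee_rot: [2.415, -2.009, -0.002]
force: [0.7, 0.3, 0.0]
opening: -0.0
gripper_force: 0.0
```

```bash
python3 tr.py; python3 -c "
from h import *
s=dict(np.load('sideN.npz'))
cv2.imwrite('pics/c6.png',cv2.resize(s['img'][150:310,220:420,::-1],None,fx=3.7,fy=3.7,interpolation=cv2.INTER_CUBIC))
im=s['img'].astype(int)
for n in ('side1','sideN'):
  s=dict(np.load(n+'.npz'));im=s['img'].astype(int);b=(im[...,0]>150)&(im[...,1]<60)&(im[...,2]<60);v,u=np.nonzero(b);P=np.array([pt(s,a,c) for a,c in zip(u,v)]);print(n,np.percentile(P[:,2],[25,50,75,90]))
print(robot.state()['force'],robot.state()['time_s'])"
```

```text
side1 127 [0.02224126 0.02356964 0.02584428] 301 [-0.01560643  0.00134648]
side3 90 [0.13363868 0.13466363 0.13690574] 349 [0.09568761 0.11440412]
sideN 61 [0.16216082 0.16270585 0.16432105] 310 [0.12447415 0.14067781]
side1 [0.04529858 0.04768094 0.04941253 0.05041964]
sideN [0.04502654 0.04767609 0.04947964 0.05121415]
[0.62945068 0.18477428 0.12687275] 12.625
```

View pics/c6.png

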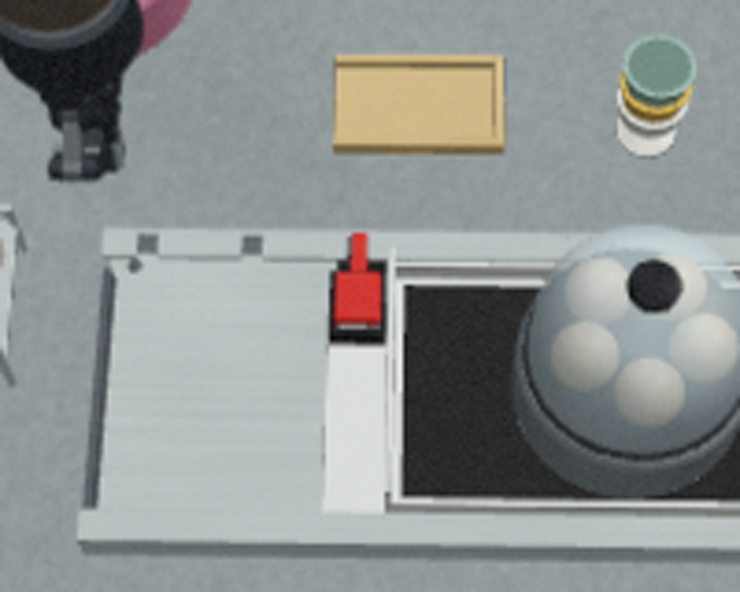

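The tooth stands up in the third notch (358,245), the button is up at (357,298) at its starting height, and the cooker stands on the tray.

```bash
python3 -c "
from rig import robot
print(robot.close_job())"
```

```text
the job is handed in; nothing more can be done
None
```

The tray is pushed home to its stop and locked, with the button sprung up and its tooth in the home notch. The cooker rode on the tray untouched, and the job is handed in at about 13 s.

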